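# Reset the length stop of a bamboo sawing cradle and jog the blanks up to it

## Task

Set the sawing cradle to its next longer length: lift the cross stop out of its notches, move it along one notch farther from the bamboo blanks, and lower it so that it sits squarely down in both rails. Then, holding the aluminium straightedge and without the gripper touching the blanks, push all four blanks along their grooves together until each one's end is up against the stop. Finally put the straightedge back on the open bench, clear of the cradle, leaving the blanks against the stop and the other things on the bench undisturbed.

Things in the scene. Friction and masses are not known exactly. Their poses are not given: they have to be found in the camera images.
- cradle: Beech sawing cradle screwed to the bench: bed 265 mm long (x), 156 wide (y), 10 thick, four grooves along x, a notched rail along each side. Origin: centre of its underside, at bench level; z up; x runs along the grooves from the feeding end (-132) to the notched end (+132). Rails 16 mm thick (|y| 58 to 74, 116 mm clear between), tops 38 mm above the bench; both ends open. 3 mm saw kerf at x = -27.
- next_notch (a point): Where the stop must go: midway between the two rails' notches at cradle x = +80, on the notch floors, 24 mm above the bench; axes as the cradle's. Each rail has open-topped notches centred at cradle x = 20, 50, 80, 110; the stop starts at 50. A notch is 14 mm wide, upright for 6 mm, then flares at 45 degrees to pointed teeth 38 mm above the bench.
- bed (a point): Point of the bed near its feeding end: cradle x = -100, y = 0, at groove-bottom height, 10 mm above the bench; axes as the cradle's. Flat groove bottoms at y = -40.5, -13.5, 13.5, 40.5 mm, parted by triangular ribs at y = 0, +-27, +-54 whose tops are 17 mm above the bench.
- stop: Loose cross stop of dark wood, about 160 g: a beam 152 mm long (y) across the cradle; its two end tabs, 10 mm thick (x), sit in a pair of notches (2 mm play each way). Between the rails it is 112 mm long, 14 thick, and hangs 5 mm below the tabs. Origin: centre, at the tabs' underside; x as the cradle's; z up. Face towards the blanks at x = -7. No latch: lifts straight out, clears the teeth once raised 14 mm.
- handle (a point): Centre of the stop's handle, a flat upright slab in the middle of the beam: 60 mm long (stop y), 14 mm thick (stop x), 34 mm high; 48 to 82 mm above the bench when the stop is seated (this point at 65). Axes as the stop's.
- blank1: Bamboo blank: straight hollow tan tube 110 mm long, 20 mm in diameter (the four differ by 1 mm steps), square-cut ends, about 30 g, lying on a groove's bottom, top 30 mm above the bench; which groove changes. Origin: mid-length on its axis; x along the tube, as the cradle's x; free to roll about it. Starts 7 to 35 mm short of the stop's face. Slides at well under 1 N.
- blank2: Bamboo blank: straight hollow tan tube 110 mm long, 21 mm in diameter (the four differ by 1 mm steps), square-cut ends, about 30 g, lying on a groove's bottom, top 31 mm above the bench; which groove changes. Origin: mid-length on its axis; x along the tube, as the cradle's x; free to roll about it. Starts 7 to 35 mm short of the stop's face. Slides at well under 1 N.
- blank3: Bamboo blank: straight hollow tan tube 110 mm long, 22 mm in diameter (the four differ by 1 mm steps), square-cut ends, about 30 g, lying on a groove's bottom, top 32 mm above the bench; which groove changes. Origin: mid-length on its axis; x along the tube, as the cradle's x; free to roll about it. Starts 7 to 35 mm short of the stop's face. Slides at well under 1 N.
- blank4: Bamboo blank: straight hollow tan tube 110 mm long, 23 mm in diameter (the four differ by 1 mm steps), square-cut ends, about 30 g, lying on a groove's bottom, top 33 mm above the bench; which groove changes. Origin: mid-length on its axis; x along the tube, as the cradle's x; free to roll about it. Starts 7 to 35 mm short of the stop's face. Slides at well under 1 N.
- straightedge: Loose aluminium straightedge bar, 104 mm long (x), 12 thick (y), 50 high (z), about 160 g, standing on a long edge on the bench to the robot's right; small dark hole near each upper end. Origin: its centre, 25 mm above the bench. Between the rails it has 6 mm to spare at each end; with its lower edge 18 to 25 mm above the bench it clears the ribs and meets all four blanks.
- pot: Bystander: round blue ceramic pot with three bamboo rods upright in it, about 86 mm across, 280 mm high overall, 0.8 kg. Origin: centre of its underside. It and the glue bottle swap places from start to start (one to the right of the cradle, one to its left).
- glue: Bystander: white glue bottle with yellow cap, 52 mm across, 140 mm high. Origin: centre of its underside.
- tin: Bystander: small green round tin, 60 mm across, 75 mm high, between the straightedge and the cradle. Origin: centre of its underside.
- knife: Bystander: flat knife lying on the bench to the left of the cradle, about 210 mm long (x), 22 mm wide, 6 mm thick. Origin: underside, about mid-length; x along the blade.
There are look-alikes about, which are no part of the job. Of the things that look like the straightedge, the largest one is meant.

How it is judged:
By the outcome, as a careful person would: the job done as asked, in the order asked, and still so for the second after the job is handed in, with the robot touching nothing.
It also fails if it takes over 67 s, if anything falls off the work surface, if the arm or the gripper's body presses on something with over 40 N, if the wrist force passes 120 N, or if a joint passes its speed limit or range.

## Robot

A 7-joint arm with a two-finger parallel gripper is mounted at the origin on the work surface. World frame = base frame: x ahead of the robot, y to its left, z up, the work surface at z = 0. Lengths are in m, angles in rad, forces in N, time in s.
With the tool pointing down it reaches from about 0.4 to 0.925 m from the base axis. Payload 5.6 kg.
Tool frame: the origin (TCP) lies between the finger pads; the fingertips stand 8 mm ahead of it and the grasp point (between the pads) lies 11 mm behind it; z points along the fingers, y is the line along which they close (so a half turn about z gives the same grasp; the last joint's range is limited). The gripper opens to 85 mm and grips with 20 to 120 N. Pads are 22 mm wide; open, the fingers measure 114 mm over their backs; the gripper's body (76 mm by 85 mm) begins 54 mm behind the grasp point. The pads swing forward as they close: fully open they stand 13 mm farther back than shut.
Start: joints at [-1.259, 0.468, -0.012, 1.603, 0.006, 1.071, -0.056], TCP at [0.226, 0.61, 0.239] pointing down, gripper open.
Joint ranges: [-2.53, 2.53], [-0.31, 2.02], [-1.57, 1.55], [0.28, 2.44], [-1.29, 4.43], [0.15, 1.84], [-2.92, 2.92]. Speed limits (rad/s): [2.57, 2.57, 3.14, 3.14, 3.14, 3.14, 3.14].

## Interface

Orientations are given as a unit quaternion [w, x, y, z].
In Python, from workcell import arm gives the robot as it stands. The module is installed in compiled form; this text tells all that it offers. Calls block until the motion is done:
- arm.move_ptp(position, orientation): joint-space move of the TCP to a pose.
- arm.servo_line(position, attitude=None, vel=0.15, force_limit=None): straight line of the TCP; attitude=None keeps the orientation; vel is the mean speed in m/s. With force_limit (N) it stops when the force on the tool has changed by that much, and returns True; else False.
- arm.movej(angles): joint-space move.
- arm.command_gripper(opening, squeeze=None): finger opening in m; squeeze is the grip in N (None keeps the last); returns when the fingers have stopped.
- arm.hold(seconds).
- arm.inverse_kinematics(position, orientation): joint angles nearest the present ones, or None.
- arm.get_obs(): the state.
- arm.read_camera(name): name is "scene" or "top"; returns the picture (384x512x3 uint8, red, green, blue); there is no depth.
- arm.camera_model(name): a dict with "camera_matrix" (3x3 intrinsics, pixels), "rvec" (rotation vector, rad) and "tvec" (3), from world to camera coordinates, as OpenCV has them. Camera axes: x right, y down, z forward; pixel columns grow to the right and rows downward; lengths in m; the calibration is good to about 2 mm. A picture is of the moment at which its call begins. camera_model takes no time and is no camera call.
A pose or a line that the arm cannot do raises arm.Unreachable and nothing moves.
- arm.sign_off(): hands the job in; it is judged then, once.
Trained networks look in the newest picture that a camera, given by its name, has taken for a name from the list of things; names that differ only in an ending like _2 or _b are one class to them, and where a whole thing is asked for, a point or a joint stands for the part that bears it (a point fixed in the world has none). Each returns a list of dicts, best first, with "p" (0 to 1); they miss things now and then, are a little off and sometimes report something else, mostly with a low value. They report only what shows in the picture. A call takes as long as a camera call. They do not tell look-alikes from the thing itself.
- arm.find_in(camera, name): "point" ([row, column] in pixels, amid what is visible of it).
The state is a dict: "t": time; "qpos": joint angles; "dq": joint speeds; "effort": joint torques, N m; "eef_pos": TCP position; "tcp_rot": TCP orientation; "contact_force": force on the tool from outside, world axes, zero at the start; "moment": the same for the moment, N m; "opening": finger opening in m; "grip_force": force on a finger pad.
Only numpy, scipy, OpenCV 4.12 (cv2) and the standard library are available. Lean on these libraries where they do the work, as an engineer would, in place of code of your own. Each camera call takes 0.05 s, during which the arm holds its last target. There are 200 camera calls.

## Working session

There is one attempt and no reset: what is moved stays moved. The work goes in short steps, each a Python script; the robot and the scene stay as the last script left them, time stands still between calls to the robot, and variables do not carry over. Pictures are saved under pics/ and viewed, at most 10 in all, crops included, and the job is handed in when it is done.

```bash
mkdir -p pics; cat > h.py <<'E'
import numpy as np,cv2
from workcell import arm
def snap(cam,fn=None):
    im=arm.read_camera(cam)
    if fn: cv2.imwrite('pics/'+fn,im[:,:,::-1])
    return im
def ray(cam,rc):
    m=arm.camera_model(cam);K=np.array(m['camera_matrix'],float);R,_=cv2.Rodrigues(np.array(m['rvec'],float));t=np.array(m['tvec'],float).ravel()
    d=R.T@np.linalg.solve(K,[rc[1],rc[0],1]);return -R.T@t,d
def at(cam,rc,z):
    o,d=ray(cam,rc);return o+d*(z-o[2])/d[2]
def px(cam,P):
    m=arm.camera_model(cam);p,_=cv2.projectPoints(np.array(P,float).reshape(-1,1,3),np.array(m['rvec'],float),np.array(m['tvec'],float),np.array(m['camera_matrix'],float),None);return p[:,0,::-1]
E
python3 - <<'E'
from h import *
np.set_printoptions(precision=3,suppress=True)
for c in('scene','top'):
    im=snap(c); cv2.imwrite(f'pics/{c}0.png',cv2.resize(im[:,:,::-1],(800,600),interpolation=cv2.INTER_CUBIC)); cv2.imwrite(f'pics/{c}raw.png',im[:,:,::-1])
    print(c,ray(c,(192,256)))
    for n in['cradle','stop','handle','blank1','straightedge','pot','glue','tin','knife']:
        for d in arm.find_in(c,n)[:5]: print(n,np.round(d['point']),round(d['p'],2),at(c,d['point'],0.025))
E
```

```text
scene (array([ 1.139, -0.374,  0.905]), array([-0.551,  0.31 , -0.775]))
cradle [200. 292.] 0.95 [0.594 0.054 0.025]
stop [188. 300.] 0.75 [0.57  0.101 0.025]
handle [191. 301.] 0.74 [0.58  0.098 0.025]
blank1 [201. 272.] 0.69 [0.567 0.001 0.025]
blank1 [191. 272.] 0.6 [0.535 0.023 0.025]
blank1 [186. 271.] 0.58 [0.516 0.03  0.025]
blank1 [206. 280.] 0.57 [0.595 0.011 0.025]
straightedge [226. 149.] 0.94 [ 0.469 -0.341  0.025]
straightedge [200. 270.] 0.65 [ 0.561 -0.002  0.025]
straightedge [196. 146.] 0.58 [ 0.363 -0.312  0.025]
straightedge [248. 111.] 0.55 [ 0.486 -0.454  0.025]
pot [244. 219.] 0.88 [ 0.62  -0.2    0.025]
glue [168. 378.] 0.66 [0.627 0.359 0.025]
tin [190. 198.] 0.63 [ 0.416 -0.169  0.025]
knife [142. 344.] 0.85 [0.474 0.343 0.025]
top (array([ 0.379, -0.037,  0.972]), array([ 0.155,  0.013, -0.988]))
cradle [175. 227.] 0.81 [0.572 0.058 0.025]
stop [167. 212.] 0.74 [0.594 0.101 0.025]
stop [175. 229.] 0.74 [0.574 0.051 0.025]
stop [196. 236.] 0.68 [0.515 0.032 0.025]
handle [168. 216.] 0.96 [0.592 0.089 0.025]
blank1 [180. 246.] 0.86 [0.561 0.006 0.025]
blank1 [197. 235.] 0.86 [0.512 0.032 0.025]
blank1 [187. 239.] 0.82 [0.542 0.024 0.025]
blank1 [169. 242.] 0.71 [0.592 0.017 0.025]
straightedge [218. 373.] 0.87 [ 0.466 -0.346  0.025]
straightedge [214. 412.] 0.77 [ 0.48  -0.455  0.025]
straightedge [198. 236.] 0.66 [0.509 0.029 0.025]
straightedge [259. 363.] 0.51 [ 0.354 -0.317  0.025]
straightedge [168. 214.] 0.35 [0.594 0.096 0.025]
pot [168. 210.] 0.67 [0.592 0.106 0.025]
pot [135. 329.] 0.61 [ 0.697 -0.227  0.025]
glue [147. 123.] 0.61 [0.645 0.355 0.025]
tin [236. 309.] 0.82 [ 0.412 -0.172  0.025]
tin [216. 374.] 0.45 [ 0.472 -0.349  0.025]
knife [224. 115.] 0.86 [0.43  0.357 0.025]
knife [139. 331.] 0.52 [ 0.688 -0.233  0.025]
```

View pics/scene0.png

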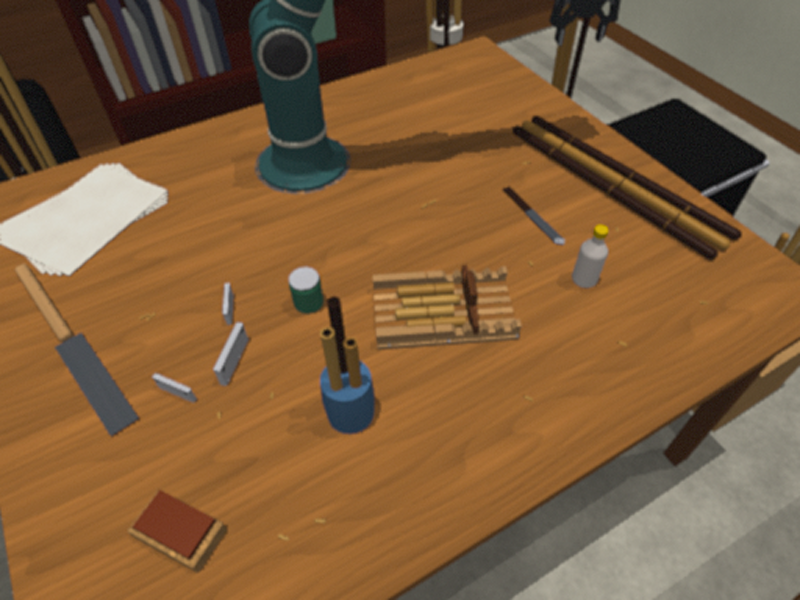

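View pics/top0.png

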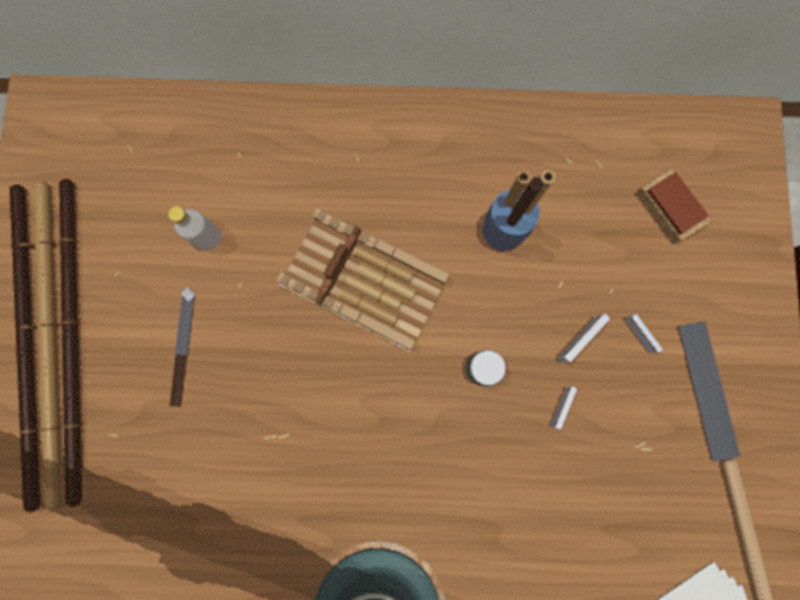

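Top view: the cradle centre is at about (363,280), with its notched end upper-left and the stop at (338,265). Three bars look like the straightedge: (584,338) large, (645,334) small and (566,408) small. I choose the largest, (584,338), and check it in a close crop.

```bash
python3 - <<'E'
import cv2,numpy as np
im=cv2.imread('pics/topraw.png')
a=cv2.resize(im[128:232,172:296],None,fx=4.6,fy=4.6,interpolation=cv2.INTER_CUBIC)
a=cv2.resize(im[128:232,172:296],(124*4,104*4),interpolation=cv2.INTER_CUBIC)
b=cv2.resize(im[190:284,346:432-12],(74*4,94*4),interpolation=cv2.INTER_CUBIC)
o=np.zeros((416,496+296,3),np.uint8);o[:,:496]=a;o[:376,496:]=b
cv2.imwrite('pics/crop.png',o)
E
```

```text
(no output)
```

View pics/crop.png

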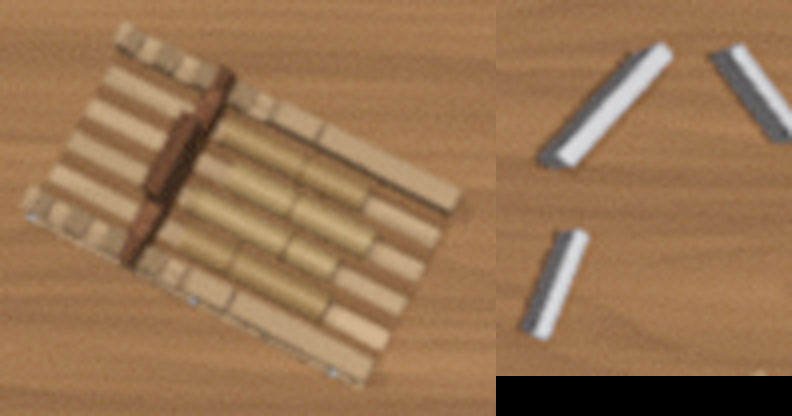

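The crop shows the largest bar with its top face running from (566,163) to (666,46), and both decoys clearly shorter. The cradle's rail corners are at (123,24), (25,192), (462,188) and (372,362).

```bash
python3 - <<'E'
from h import *
from scipy.optimize import least_squares
np.set_printoptions(precision=4,suppress=True)
C=lambda x,y:(128+(y+.5)/4-.5,172+(x+.5)/4-.5)
W=np.array([at('top',C(*p),.038)[:2] for p in[(123,24),(25,192),(462,188),(372,362)]])
L=np.array([(.1325,-.074),(.1325,.074),(-.1325,-.074),(-.1325,.074)])
def T(p,l): c,s=np.cos(p[2]),np.sin(p[2]);return np.array(l)@np.array([[c,s],[-s,c]])+p[:2]
r=least_squares(lambda p:(T(p,L)-W).ravel(),[.57,.05,1.1]);print('cradle',r.x,np.degrees(r.x[2]),'res mm',r.fun*1000)
np.save('cr.npy',r.x)
# handle
for c in('top','scene'):
    snap(c);print([at(c,d['point'],.065) for d in arm.find_in(c,'handle')[:1]])
print('handle pred',T(r.x,[(.05,0)]))
im=cv2.imread('pics/topraw.png')
hsv=cv2.cvtColor(im,cv2.COLOR_BGR2HSV);
m=((hsv[:,:,1]<40)&(hsv[:,:,2]>165)).astype(np.uint8);mm=np.zeros_like(m);mm[196:236,354:395]=m[196:236,354:395]
n,lab,st,ce=cv2.connectedComponentsWithStats(mm);i=1+np.argmax(st[1:,4]);print(st[i])
ys,xs=np.where(lab==i);P=np.array([at('top',q,.05)[:2] for q in zip(ys,xs)])
c,(w,h),a=cv2.minAreaRect((P*1000).astype(np.float32));u=np.linalg.svd(P-P.mean(0))[2][0]
print('se',P.mean(0),c,w,h,u,np.degrees(np.arctan2(u[1],u[0])))
# overlay
for c in('top','scene'):
    im=cv2.imread(f'pics/{c}raw.png');im=cv2.resize(im,None,fx=4,fy=4,interpolation=cv2.INTER_CUBIC)
    def poly(pts):
        q=px(c,pts)[:,::-1];cv2.polylines(im,[np.round(q*4+1.5).astype(int)],False,(0,0,255),1)
    z=lambda l,h:np.c_[T(r.x,l),np.full(len(l),h)]
    poly(z(L[[0,1,3,2,0]],.038))
    for x in(.043,.057): poly(z([(x,-.03),(x,.03)],.082))
    s=P.mean(0);poly([(*(s-u*.052),.05),(*(s+u*.052),.05)])
    q=(px(c,[(*r.x[:2],.03)])[0]*4).astype(int); k=im[max(0,q[0]-220):q[0]+220,q[1]-270:q[1]+270]
    q=(px(c,[(*s,.03)])[0]*4).astype(int); k2=im[q[0]-220:q[0]+220,q[1]-120:q[1]+120]
    cv2.imwrite(f'pics/ov_{c}.png',np.hstack([k,k2]))
E
```

```text
cradle [0.5711 0.0407 1.136 ] 65.08876180247633 res mm [ 7.0109 -0.9232 -5.3135  0.8879  5.4837 -1.8109 -7.1811  1.8463]
[array([0.5862, 0.0864, 0.065 ])]
[array([0.612 , 0.0731, 0.065 ])]
handle pred [[0.5921 0.0861]]
[362 201  28  30 189]
se [ 0.4695 -0.3461] (469.2510070800781, -345.8218994140625) 13.028203964233398 103.27865600585938 [-0.7379  0.6749] 137.5531991563546
```

View pics/ov_scene.png

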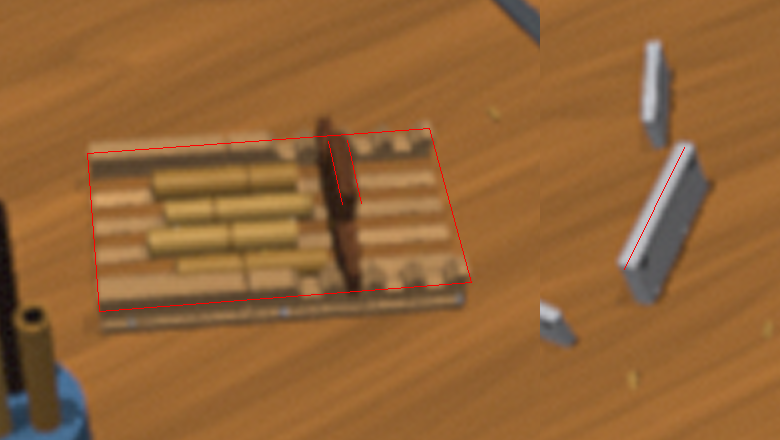

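View pics/ov_top.png

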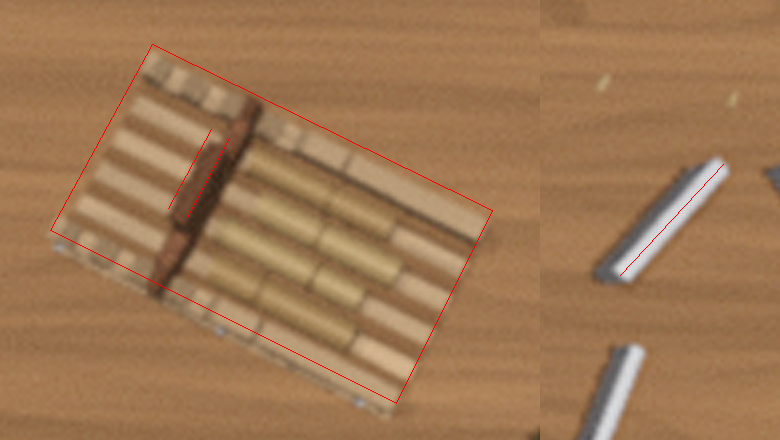

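The outline fits lengthwise but is off by a few mm across the cradle in both views, because I clicked the corners poorly. I'll refit all three objects as silhouettes of their known shapes, using both cameras.

```bash
cat > fit.py <<'E'
from h import *
from scipy.optimize import minimize
from scipy.ndimage import gaussian_filter
S=4
def box(x0,x1,y0,y1,z0,z1): return np.array([(x,y,z) for x in(x0,x1) for y in(y0,y1) for z in(z0,z1)])/1000.
B=dict(cradle=[box(-132.5,132.5,-78,78,0,10),box(-132.5,132.5,58,74,10,38),box(-132.5,132.5,-74,-58,10,38)],
 stop=[box(-5,5,-76,76,24,48),box(-7,7,-56,56,19,48),box(-7,7,-30,30,48,82)],
 se=[box(-52,52,-6,6,0,50)])
B['cradle'].append(box(45,55,-76,76,24,48))
def place(p,b): c,s=np.cos(p[2]),np.sin(p[2]);q=b.copy();q[:,0]=c*b[:,0]-s*b[:,1]+p[0];q[:,1]=s*b[:,0]+c*b[:,1]+p[1];return q
def sil(c,p,name,roi):
    r0,r1,c0,c1=roi;m=np.zeros(((r1-r0)*S,(c1-c0)*S),np.uint8)
    for b in B[name]:
        q=px(c,place(p,b))[:,::-1];h=cv2.convexHull((((q-[c0,r0])+.5)*S-.5).astype(np.float32))
        cv2.fillPoly(m,[np.round(h*16).astype(int)],1,shift=4)
    return cv2.resize(m.astype(np.float32),(c1-c0,r1-r0),interpolation=cv2.INTER_AREA)
def fit(name,p0,ims,pad=12,fix_yaw=False):
    D=[]
    for c,im in ims.items():
        q=np.vstack([px(c,place(p0,b)) for b in B[name]]);r0,c0=(q.min(0)-pad).astype(int);r1,c1=(q.max(0)+pad).astype(int)
        roi=(max(r0,0),r1,c0,c1);lab=cv2.cvtColor(im[roi[0]:r1,c0:c1],cv2.COLOR_RGB2LAB).astype(float).reshape(-1,3)
        D.append((c,roi,np.c_[lab,lab**2/100,np.ones(len(lab))]))
    def cost(p):
        t=0
        for c,roi,F in D:
            m=gaussian_filter(sil(c,p,name,roi),.5).ravel();w=np.linalg.lstsq(F,m,rcond=None)[0];t+=np.mean((F@w-m)**2)/m.var()
        return t
    best=minimize(cost,p0,method='Nelder-Mead',options=dict(initial_simplex=np.array(p0)+np.array([[0,0,0],[.006,0,0],[0,.006,0],[0,0,.06]])-np.array([.002,.002,.02]),xatol=1e-5,fatol=1e-7,maxiter=250))
    return best.x,best.fun
E
python3 - <<'E'
from fit import *
np.set_printoptions(precision=4,suppress=True)
I={c:cv2.imread(f'pics/{c}raw.png')[:,:,::-1].copy() for c in('top','scene')}
cr=np.load('cr.npy')
for name,p0 in(('cradle',cr),('stop',[cr[0]+.05*np.cos(cr[2]),cr[1]+.05*np.sin(cr[2]),cr[2]]),('se',[.4695,-.3461,2.4])):
    for ims in(I,{'top':I['top']},{'scene':I['scene']}):
        p,f=fit(name,p0,ims); print(name,list(ims),p,np.degrees(p[2]),f)
        if len(ims)==2: np.save(name+'.npy',p)
c=np.load('cradle.npy');print('stop pred',c[:2]+.05*np.array([np.cos(c[2]),np.sin(c[2])]))
E
```

```text
cradle ['top', 'scene'] [0.5648 0.044  1.1208] 64.218303842426 0.5048649996881236
cradle ['top'] [0.5651 0.043  1.1285] 64.65702154567126 0.24893336502293534
cradle ['scene'] [0.5639 0.045  1.1152] 63.895317940848784 0.24924925600400932
stop ['top', 'scene'] [0.5852 0.0881 1.124 ] 64.39777536391695 0.4372769547126757
stop ['top'] [0.5848 0.0875 1.1244] 64.42143687873936 0.22191046422401187
stop ['scene'] [0.5856 0.0886 1.1209] 64.2209968756186 0.2029179831332366
se ['top', 'scene'] [ 0.4679 -0.3451  2.4045] 137.77009417631737 0.22646377003373513Traceback (most recent call last):
  File "<stdin>", line 7, in <module>
  File "fit.py", line 28, in fit
    best=minimize(cost,p0,method='Nelder-Mead',options=dict(initial_simplex=np.array(p0)+np.array([[0,0,0],[.006,0,0],[0,.006,0],[0,0,.06]])-np.array([.002,.002,.02]),xatol=1e-5,fatol=1e-7,maxiter=250))
    res = _minimize_neldermead(fun, x0, args, callback, bounds=bounds,
                               **options)
    fxcc = func(xcc)
    fx = function(np.copy(x), *(wrapper_args + args))
  File "fit.py", line 26, in cost
    m=gaussian_filter(sil(c,p,name,roi),.5).ravel();w=np.linalg.lstsq(F,m,rcond=None)[0];t+=np.mean((F@w-m)**2)/m.var()
                      ~~~^^^^^^^^^^^^^^
  File "fit.py", line 14, in sil
    q=px(c,place(p,b))[:,::-1];h=cv2.convexHull((((q-[c0,r0])+.5)*S-.5).astype(np.float32))
      ~~^^^^^^^^^^^^^^
  File "h.py", line 13, in px
    m=arm.camera_model(cam);p,_=cv2.projectPoints(np.array(P,float).reshape(-1,1,3),np.array(m['rvec'],float),np.array(m['tvec'],float),np.array(m['camera_matrix'],float),None);return p[:,0,::-1]
ValueError: time passes only in moves, steps and waits
```

The two cameras agree within about 2 mm, with cradle yaw about 64.4°. Next I grasp the handle.

```bash
cat >> h.py <<'E'
from scipy.spatial.transform import Rotation as Ro
def quat(yaw):  # tool down, tool y along (cos yaw, sin yaw)
    y=np.array([np.cos(yaw),np.sin(yaw),0]);z=np.array([0,0,-1.]);q=Ro.from_matrix(np.c_[np.cross(y,z),y,z]).as_quat();return q[[3,0,1,2]]
def st(tag=''):
    o=arm.get_obs();y=Ro.from_quat(np.array(o['tcp_rot'])[[1,2,3,0]]).as_matrix()[:,1]
    print(tag,'t',round(o['t'],2),'p',np.round(o['eef_pos'],4),'yaw',round(float(np.degrees(np.arctan2(y[1],y[0]))),2),'F',np.round(o['contact_force'],1),'M',np.round(o['moment'],2),'op',round(o['opening'],4),'g',round(o['grip_force'],1));return o
E
python3 - <<'E'
from h import *
s=np.load('stop.npy');print(s)
yaw=np.radians(64.4);st()
js=[arm.inverse_kinematics([s[0],s[1],.16],quat(y)) for y in(yaw,yaw+np.pi)];print(*[np.round(j,2) if j is not None else j for j in js])
y=min([yaw,yaw+np.pi],key=lambda a:(lambda j:9 if j is None else abs(j[6]))(arm.inverse_kinematics([s[0],s[1],.16],quat(a))))
arm.move_ptp([s[0],s[1],.16],quat(y));st()
arm.servo_line([s[0],s[1],.062],vel=.1,force_limit=8);st('down')
arm.command_gripper(.0,25);st('grip')
snap('scene','g1.png')
E
```

```text
[0.58522741 0.08811882 1.12395321]
 t 1.2 p [0.2258 0.6095 0.2393] yaw 69.67 F [-0.3  0.  -1.1] M [ 0.03 -0.05  0.02] op 0.0855 g 0.0
[-0.47  0.47  0.34  1.84 -0.2   0.87  1.09] [-1.07  0.9   1.34  1.87 -0.96  1.21 -1.41]
 t 3.48 p [0.5852 0.0896 0.16  ] yaw 64.52 F [-0.2  0.1 -0.6] M [-0.01  0.01 -0.02] op 0.0856 g 0.0
down t 4.61 p [0.5858 0.0882 0.0627] yaw 64.4 F [-0.1  0.   0. ] M [-0.01 -0.01 -0.03] op 0.0855 g 0.0
grip t 5.26 p [0.5853 0.0881 0.0621] yaw 64.4 F [-1.  -0.2  0.9] M [-0.06  0.11 -0.02] op 0.0138 g 29.5
```

```bash
python3 - <<'E'
from h import *
p=np.array(arm.get_obs()['eef_pos']);np.save('seat.npy',p);u=np.array([np.cos(np.radians(64.4)),np.sin(np.radians(64.4)),0])
arm.servo_line(p+[0,0,.026],vel=.06);arm.hold(.2);st('up')
arm.servo_line(p+[0,0,.026]+.030*u,vel=.06);arm.hold(.2);o=st('over');print(p+.03*u)
r=arm.servo_line(p+[0,0,.010]+.030*u,vel=.04,force_limit=5);print(r);st('mid')
if not r:
    r=arm.servo_line(p+[0,0,-.0005]+.030*u,vel=.03,force_limit=5);print(r);arm.hold(.2);st('low')
im=snap('scene');q=(px('scene',[p])[0]).astype(int)
cv2.imwrite('pics/low.png',cv2.resize(im[q[0]-45:q[0]+45,q[1]-65:q[1]+55,::-1],None,fx=6,fy=6,interpolation=cv2.INTER_CUBIC))
E
```

```text
up t 6.09 p [0.5849 0.0881 0.0878] yaw 64.4 F [ 0.5 -0.6 -1.7] M [-0.01 -0.01 -0.03] op 0.0137 g 29.0
over t 6.94 p [0.5981 0.1146 0.0881] yaw 64.36 F [ 0.3 -0.1 -1.3] M [-0.01  0.03  0.03] op 0.0136 g 29.0
[0.59820664 0.11515747 0.06211819]
False
mid t 7.49 p [0.5981 0.1151 0.0718] yaw 64.4 F [ 0.3 -0.4 -1.3] M [ 0.01 -0.05  0.03] op 0.0137 g 29.0
True
low t 8.07 p [0.5983 0.1153 0.0621] yaw 64.4 F [-0.6  0.8  6.1] M [0.04 0.07 0.02] op 0.0136 g 30.0
```

View pics/low.png

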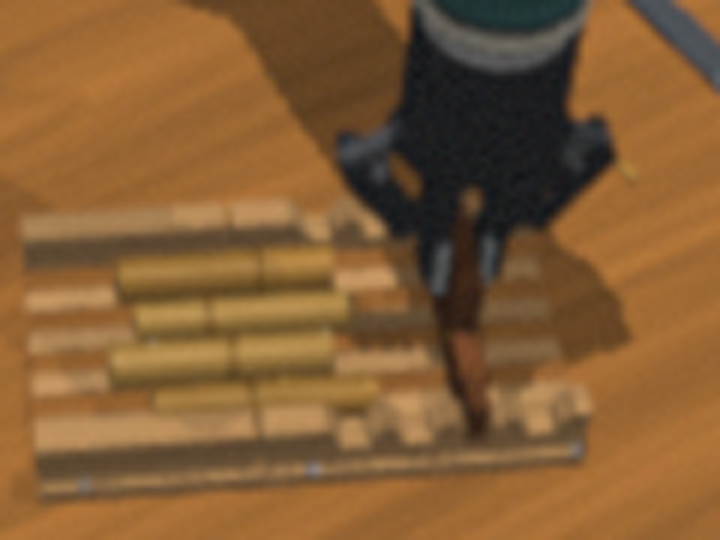

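The stop went down to exactly the height it had when seated, one notch farther. The near tab shows in the third notch at (475,425). Next I release it and fetch the bar.

```bash
python3 - <<'E'
from h import *
se=np.load('se.npy');o=arm.get_obs();p=np.array(o['eef_pos']);q0=np.array(o['tcp_rot'])
arm.command_gripper(.05);arm.hold(.1);st('rel')
arm.servo_line([p[0],p[1],.18],vel=.12);st()
yb=se[2]-np.pi/2
arm.move_ptp([.45,-.10,.2],quat(np.radians(60)));st('via')
arm.move_ptp([se[0],se[1],.13],quat(yb));st('above')
arm.servo_line([se[0],se[1],.030],vel=.08,force_limit=8);st('dn')
arm.command_gripper(0,50);arm.hold(.1);o=st('grip');np.save('segrip.npy',o['eef_pos'])
arm.servo_line([se[0],se[1],.16],vel=.1);arm.hold(.2);st('lift');print(np.round(o['qpos'],2))
im=snap('scene');im2=snap('top')
def cr(c,P,i):
    q=px(c,[P])[0].astype(int);return cv2.resize(i[max(q[0]-45,0):max(q[0]-45,0)+90,q[1]-45:q[1]+45,::-1],(400,400),interpolation=cv2.INTER_CUBIC)
cv2.imwrite('pics/lift.png',np.hstack([cr('scene',[se[0],se[1],.13],im),cr('scene',[.598,.115,.04],im)]))
E
```

```text
rel t 8.66 p [0.5973 0.115  0.0611] yaw 64.4 F [ 0.  -0.8  0.7] M [-0.05  0.01 -0.07] op 0.05 g 0.0
 t 9.8 p [0.5977 0.1152 0.1791] yaw 64.41 F [-0.3 -0.5  0.4] M [-0.   -0.02  0.04] op 0.0503 g 0.0
via t 10.82 p [ 0.4512 -0.0989  0.2001] yaw 60.11 F [-0.1  0.6 -0.2] M [ 0.03 -0.02  0.02] op 0.05 g 0.0
above t 11.82 p [ 0.469  -0.3432  0.1298] yaw 47.93 F [0.5 0.6 1.1] M [0.05 0.03 0.  ] op 0.0501 g 0.0
dn t 13.22 p [ 0.4682 -0.3454  0.0305] yaw 47.77 F [-0.2 -0.4 -0.3] M [ 0.01 -0.   -0.02] op 0.0501 g 0.0
grip t 13.75 p [ 0.4681 -0.3453  0.0304] yaw 47.77 F [-1.6  0.2  3.8] M [0.15 0.13 0.04] op 0.0107 g 49.5
lift t 15.4 p [ 0.4677 -0.3451  0.1595] yaw 47.76 F [ 1.1 -0.6 -0.8] M [ 0.05  0.01 -0.06] op 0.0113 g 48.8
[ 0.21  0.69  0.49  1.92 -0.51  0.66  1.84]
```

View pics/lift.png

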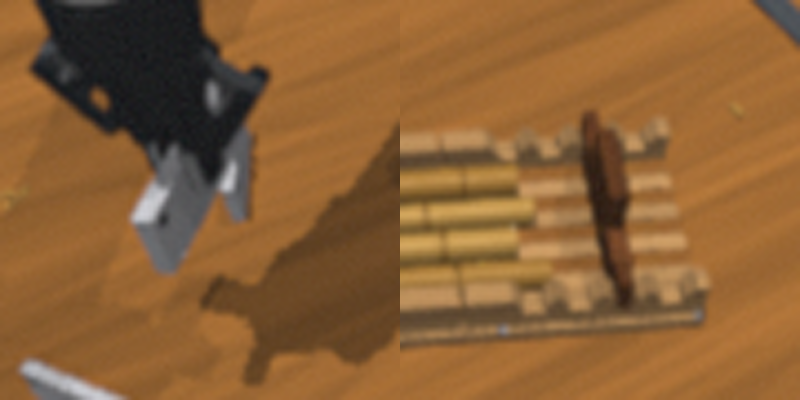

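The bar is held level. The stop stands free with its tabs in the third notches, (590,150) and (625,290). Next I carry the bar to the feeding end and push.

```bash
python3 - <<'E'
from h import *
c=np.load('cradle.npy');a=np.radians(64.4);u=np.array([np.cos(a),np.sin(a)]);n=np.array([-u[1],u[0]])
O=c[:2]+.0004*n; P=lambda x,z:[*(O+x*u),z]; np.save('O.npy',O)
X=lambda o:round(1000*float((np.array(o['eef_pos'])[:2]-O)@u),2)
arm.servo_line(P(-.124,.16),quat(a),vel=.2);st('over')
r=arm.servo_line(P(-.124,.0520),vel=.06,force_limit=6);print(r);arm.hold(.2);o=st('dn');print(X(o))
if not r:
    r=arm.servo_line(P(-.056,.0520),vel=.04,force_limit=8);o=st('push');print(r,X(o))
    if not r:
        r=arm.servo_line(P(-.034,.0520),vel=.012,force_limit=5);o=st('end');print(r,X(o))
im=snap('scene');q=(px('scene',[P(0,.03)])[0]).astype(int)
cv2.imwrite('pics/push.png',cv2.resize(im[q[0]-50:q[0]+45,q[1]-65:q[1]+65,::-1],None,fx=6,fy=6,interpolation=cv2.INTER_CUBIC))
E
```

```text
over t 17.05 p [ 0.5106 -0.069   0.16  ] yaw 64.28 F [ 0.8 -0.2 -1.3] M [-0.05 -0.07  0.  ] op 0.0113 g 48.8
False
dn t 19.2 p [ 0.5109 -0.0676  0.0522] yaw 64.4 F [-0.1 -0.1 -1.6] M [0.05 0.03 0.03] op 0.0114 g 48.8
-123.95
push t 21.05 p [ 0.5402 -0.0064  0.0521] yaw 64.38 F [ 0.2 -0.2 -2.4] M [ 0.01  0.03 -0.  ] op 0.0109 g 48.8
False -56.07
end t 22.32 p [0.5463 0.0077 0.0514] yaw 64.41 F [-0.2  0.8 -2.1] M [0.   0.08 0.01] op 0.011 g 49.1
True -40.72
```

View pics/push.png

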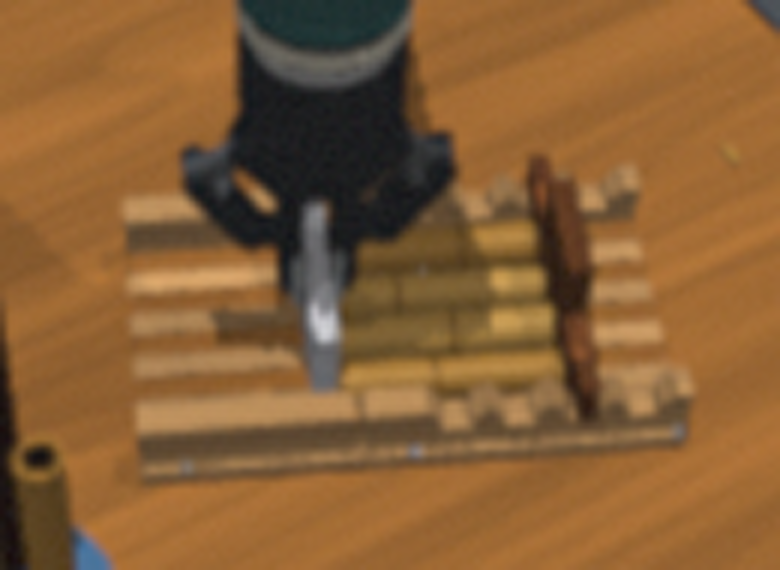

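All four blank ends appear to be at the stop: (540,235), (548,280), (555,325), (562,365). The force had fallen off by the time I read it, so I'll push again gently to confirm contact.

```bash
python3 - <<'E'
from h import *
O=np.load('O.npy');a=np.radians(64.4);u=np.array([np.cos(a),np.sin(a)]);P=lambda x,z:[*(O+x*u),z]
X=lambda o:round(1000*float((np.array(o['eef_pos'])[:2]-O)@u),2)
arm.hold(.3);x=X(st('a'))/1000
for i in range(4):
    x+=.0012
    r=arm.servo_line(P(x,.0520),vel=.01,force_limit=7);arm.hold(.15);o=st();f=np.array(o['contact_force'])[:2]@u;print(r,X(o),round(f,1))
    if r or f<-5: break
E
```

```text
a t 22.67 p [0.5456 0.0073 0.0509] yaw 64.39 F [ 0.  -0.3 -2.6] M [ 0.03 -0.01 -0.06] op 0.0113 g 49.0
 t 23.14 p [0.5469 0.0078 0.0519] yaw 64.39 F [-0.8 -1.7 -2.2] M [-0.3   0.11  0.06] op 0.0111 g 49.0
False -40.39 -1.8
 t 23.56 p [0.547  0.008  0.0518] yaw 64.36 F [-3.  -5.  -2.1] M [-1.13  0.56  0.14] op 0.0113 g 49.2
False -40.18 -5.8
```

Firm contact at 5.8 N and the bar no longer advances. Next I back off, lift, return above the bench, and check before setting the bar down.

```bash
python3 - <<'E'
from h import *
O=np.load('O.npy');a=np.radians(64.4);u=np.array([np.cos(a),np.sin(a)]);P=lambda x,z:[*(O+x*u),z]
se=np.load('se.npy')
arm.servo_line(P(-.060,.0520),vel=.03);arm.servo_line(P(-.060,.16),vel=.1);st('up')
arm.servo_line([se[0],se[1],.16],quat(se[2]-np.pi/2),vel=.2);arm.hold(.2);st('back')
def cr(c,i,s):
    q=px(c,[P(.02,.03)])[0].astype(int);return cv2.resize(i[q[0]-48:q[0]+48,q[1]-48:q[1]+48,::-1],(400,400),interpolation=cv2.INTER_CUBIC)
cv2.imwrite('pics/chk.png',np.hstack([cr(c,snap(c,f'fin_{c}.png'),1) for c in('top','scene')]))
E
```

```text
up t 25.64 p [ 0.538  -0.0099  0.1594] yaw 64.39 F [-0.1 -0.3 -2.2] M [-0.    0.04 -0.05] op 0.0112 g 49.1
back t 27.71 p [ 0.4683 -0.3445  0.16  ] yaw 47.84 F [ 0.4  0.7 -2.5] M [ 0.02 -0.02 -0.  ] op 0.0109 g 49.1
```

View pics/chk.png

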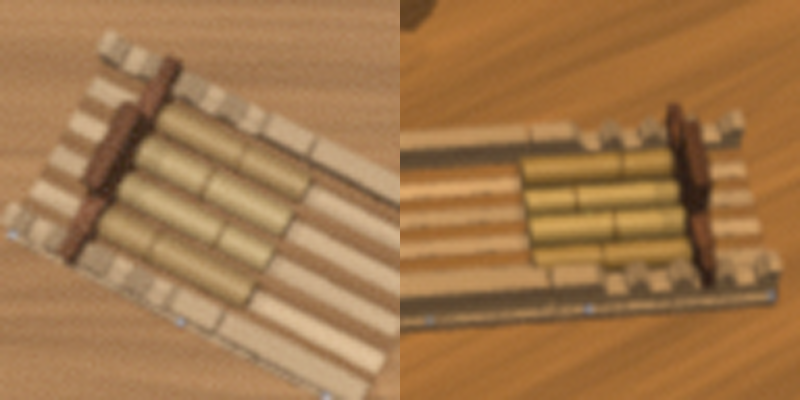

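In both views the four rear ends form one straight line parallel to the stop, from (310,195) to (248,303) in the top view. The stop is still seated. Next I set the bar down.

```bash
python3 - <<'E'
from h import *
se=np.load('se.npy')
arm.servo_line([se[0],se[1],.040],vel=.1)
print(arm.servo_line([se[0],se[1],.0290],vel=.02,force_limit=4));st('placed')
arm.command_gripper(.04);arm.hold(.3);st('open')
arm.servo_line([se[0],se[1],.18],vel=.1);arm.hold(.3);st('clear')
t=[]
for c in('top','scene'):
    i=snap(c);q=px(c,[[se[0],se[1],.02]])[0].astype(int);t.append(cv2.resize(i[q[0]-50:q[0]+50,q[1]-50:q[1]+50,::-1],(400,400),interpolation=cv2.INTER_CUBIC))
cv2.imwrite('pics/place.png',np.hstack(t))
E
```

```text
True
placed t 29.65 p [ 0.4679 -0.345   0.0303] yaw 47.78 F [-0.3  0.   4.2] M [ 0.1   0.03 -0.  ] op 0.011 g 49.9
open t 30.34 p [ 0.4672 -0.3444  0.0296] yaw 47.79 F [-0.6  0.3  0.4] M [0.01 0.02 0.06] op 0.0405 g 0.0
clear t 32.29 p [ 0.4678 -0.3451  0.1798] yaw 47.79 F [-0.1 -0.5 -0.4] M [ 0.   -0.01 -0.05] op 0.0401 g 0.0
```

View pics/place.png

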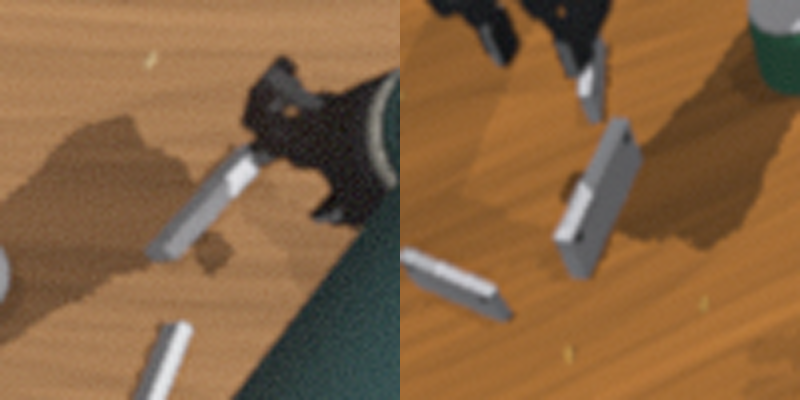

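The bar stands upright on the bench at (600,200) in the scene view, with the gripper clear above it. I'm handing the job in.

```bash
python3 -c "
from workcell import arm
print(arm.sign_off())"
```

```text
the job is handed in; nothing more can be done
None
```

The job is handed in at about 32 s: the stop sits one notch farther out, all four blanks are up against it, and the straightedge stands back in its original place on the bench; sign-off gave no verdict.

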